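# Clamp a sample tube in the bench chuck and take off its cap

## Task

Uncap the sample tube that stands loose in the bench chuck: first turn the chuck's sleeve clockwise (seen from above) until its three jaws hold the tube firmly by themselves, then turn the tube's bayonet cap about a quarter turn anticlockwise to unlock it and lift it off. Set the cap down in the steel tray, open side down, without dropping it, and leave the tube clamped upright in the chuck and everything else on the table where it is.

Things in the scene. Friction and masses are not known exactly. Their poses are not given: they have to be found in the camera images.
- chuck: bench tube chuck, bolted down: square dark steel foot plate 120 x 120 x 12 mm, on it a round aluminium body with an upright bore 39 mm wide, open at the top, whose floor is the top of the plate. Round the body sits the turning sleeve; three steel jaws show in the top face, up to 88 mm above the table. Origin: on the bore's axis, at table height; z up
- sleeve_grip (a point): point on the chuck's axis 78 mm above the table, level with the top of the sleeve's grip: a twelve-sided knurled steel ring, 60 mm across flats, from 42 to 84 mm above the table, free all round above 22 mm. The capped tube rises through it to 114 mm above the table: an open gripper can straddle the cap. Turns with the sleeve; x points to the middle of a flat
- sleeve (a joint): sleeve angle, rad, grows as it is turned clockwise seen from above, which closes the jaws (2.4 mm radially per rad, all alike). 0: fully open, jaw faces 18.4 mm from the axis; starts at 0 to 0.45. Jaws meet the tube at about 1.45, hold it firmly from about 1.7; end stop at 2.1, short of crushing it. Takes 0.3 N m, up to 0.6 N m when tight; stays where it is left
- jaw0: one of the three chuck jaws, a steel block 10 mm wide and 33 mm tall in a radial slot of the chuck; origin on the chuck's axis when open
- jaw1: second chuck jaw, 120 degrees on from the first
- jaw2: third chuck jaw, 240 degrees on from the first
- tube: white plastic sample tube standing upright and loose on the floor of the chuck's bore (12 mm above the table): 30 mm wide, 76 mm tall, then a 21 mm wide neck up to 99 mm that carries two bayonet lugs. About 70 g. Origin: centre of its underside; z up; x points to one of the neck's lugs
- cap: ribbed red cap on that tube, 42 mm wide, 24 mm tall, about 25 g. Origin: centre of its open lower rim, 90 mm above the table when on; z up. Locked when its x lies along the tube's x (a stop blocks clockwise). Turned anticlockwise (easily) it is free to lift straight up from 0.8 rad on; other stop at 2.1 rad. It must rise 25 mm to clear the neck. Sixteen flats, one facing x
- tray: shallow stainless tray, fixed, 130 mm (x) by 180 mm (y), walls 3 mm thick and 20 mm high. Origin: centre of its underside at table height
- tray_floor (a point): centre of the tray's inner floor, 3 mm above the table
- spare_tube: another capped tube lying on the table, 102 mm long, 42 mm over the cap; leave alone. Origin: underside, mid-length
- marker: marker pen lying on the table, 135 mm long, 17 mm thick; leave alone
- forceps: steel forceps lying on the table, 140 mm long, 8 mm high; leave alone
- gel: pump bottle of hand gel, 60 mm wide, 165 mm tall; leave alone
- reagent: amber bottle, 52 mm wide, 120 mm tall; leave alone
- swab_box: cardboard box 75 x 120 x 50 mm; leave alone
- scanner: handheld code scanner lying on the table, 170 mm long, 45 mm high; leave alone

How it is judged:
By the outcome, as a careful person would: the job done as asked, in the order asked, and still so for the second after the job is handed in, with the robot touching nothing.
It also fails if it takes over 58 s, if anything falls off the work surface, if the arm or the gripper's body presses on something with over 40 N, if the wrist force passes 120 N, or if a joint passes its speed limit or range.

## Robot

A 7-joint arm with a two-finger parallel gripper is mounted at the origin on the work surface. World frame = base frame: x ahead of the robot, y to its left, z up, the work surface at z = 0. Lengths are in m, angles in rad, forces in N, time in s.
With the tool pointing down it reaches from about 0.35 to 0.9 m from the base axis. Payload 8.1 kg.
Tool frame: the origin (TCP) lies at the very end of the fingers, on their centre line; the grasp point (between the pads) lies 19 mm behind it; z points along the fingers, y is the line along which they close (so a half turn about z gives the same grasp; the last joint's range is limited). The gripper opens to 92 mm and grips with 3 to 60 N. Pads are 19 mm wide; open, the fingers measure 130 mm over their backs; the gripper's body (75 mm by 190 mm) begins 47 mm behind the grasp point.
Start: joints at [-1.354, 0.434, 0.025, 1.573, -0.012, 1.134, -0.075], TCP at [0.197, 0.593, 0.197] pointing down, gripper open.
Joint ranges: [-2.62, 2.62], [-0.44, 2.09], [-1.27, 1.32], [0.08, 2.57], [-1.32, 4.46], [0.12, 2], [-2.74, 2.74]. Speed limits (rad/s): [2.22, 2.22, 3.01, 3.01, 3.14, 3.14, 3.14].

## Interface

Orientations are given as a rotation vector (axis times angle).
In Python, from cell import arm gives the robot as it stands.
- The arm moves only by the tool carry_out, never from a script. Its argument "commands" is a list of rows, each a list of 7 numbers: the opening, from 0 (shut) to 1 (fully open), then the shift along the tool's x, y, z each as a share of 0.025 m, from -1 to 1, then the turn, a rotation vector about the tool's x, y, z each as a share of 0.1 rad, from -1 to 1. A call has 1 to 8 rows; each row shifts and turns the commanded pose from where the row before left it, along the tool's axes as they then stand; what a row does not reach is not made up. A row lasts 1/10 s, in which the tool goes at most 50 mm and 8.59 degrees, less where a joint would pass 70% of its speed; a pose out of reach is approached as far as the arm can. A call with a number of a shift or a turn outside -1 to 1 is refused whole. A call with a gripper value outside its range is refused whole. The fingers move at their own pace and stop on an object; "squeeze" is the grip in N (left out, the last holds). Time passes only in rows, so rows that do not move let the fingers close. It gives the time, the measured TCP pose, the force, the opening and the grip force at its end, in the units of the state.
- arm.observe(): the state, without advancing time (a new reading comes with each control period).
- arm.get_image(name): name is "scene" or "side" or "wrist"; returns a dict with "pixels" (384x512x3 uint8, red, green, blue), "range_z" (384x512 float32, m along the optical axis (not along the pixel's ray), 0 where there is no reading), "mtx" (3x3 intrinsics, pixels), "R" (3x3) and "t" (3): a world point X has camera coordinates R X + t; the wrist camera has in their place "tool_from_camera" (4x4, takes a point from camera to tool coordinates, whose origin is the TCP and whose axes are the flange's). Camera axes: x right, y down, z forward; pixel columns grow to the right and rows downward; lengths in m; the calibration is good to about 2 mm. A picture is of the moment at which its call begins: read the wrist's pose just before it.
- arm.sign_off(): hands the job in; it is judged then, once.
The state is a dict: "clock": time; "joints": joint angles; "dq": joint speeds; "joint_efforts": joint torques, N m; "position": TCP position; "ee_rot": TCP orientation; "force": force on the tool from outside, world axes, zero at the start; "ft_torque": the same for the moment, N m; "width": opening from 0.0 (shut) to 1.0 (fully open); "gripper_force": force on a finger pad.
Only numpy, scipy, OpenCV 4.12 (cv2) and the standard library are available. Lean on these libraries where they do the work, as an engineer would, in place of code of your own. Each camera call takes 0.05 s, during which the arm holds its last target. There are 200 camera calls.

## Working session

There is one attempt and no reset: what is moved stays moved. The work goes in short steps, Python scripts to look and compute and a tool call to move; the robot and the scene stay as the last step left them, time stands still between calls to the robot, and variables do not carry over. Pictures are saved under pics/ and viewed, at most 10 in all, crops included, and the job is handed in when it is done.

Besides the shell and the picture viewer there is one more tool, called after ">>>" as name(argument=value, ...), one argument or row to a line, values as JSON. carry_out: Moves the arm, as the interface text tells. Shift numbers are shares of 0.025 m and turn numbers shares of 0.1 rad, none past 1 either way. Its arguments: {"type":"object","properties":{"commands":{"type":"array"},"squeeze":{"type":"number"}},"required":["commands"]}

```bash
ls; mkdir -p pics; python3 - <<'E'
from cell import arm
import cv2,numpy as np
s=arm.observe();print(s)
ims=[]
for n in("scene","side"):
    d=arm.get_image(n);np.savez(f"pics/{n}0.npz",**d);ims.append(d["pixels"]);print(n,d["mtx"],d["R"],d["t"])
    cv2.imwrite(f"pics/{n}0.png",cv2.cvtColor(d["pixels"],cv2.COLOR_RGB2BGR))
E
```

```text
pics
{'clock': 0.0, 'joints': array([-1.35359456,  0.43521397,  0.0249637 ,  1.57408559, -0.01157574,
        1.13397655, -0.07508847]), 'dq': array([ 5.43898863e-04, -1.01263657e-03, -1.15664944e-03,  1.06441877e-03,
        5.04244898e-04,  1.76182653e-03, -2.09933370e-05]), 'joint_efforts': array([-8.52232952e-04, -6.67831564e+01,  9.84518901e-01, -3.14477599e+01,
       -6.06882828e-02,  4.22964175e-02,  1.83741481e-04]), 'position': array([0.1963763 , 0.59277585, 0.19665494]), 'ee_rot': array([-5.00252563e-01, -3.10141811e+00,  2.41341375e-03]), 'force': array([-0.11158438,  0.5848673 , -0.25708024]), 'ft_torque': array([-0.0271071 , -0.00616167, -0.00138817]), 'gripper_force': 0.0, 'width': 1.002584659140329}
scene [[424.92481949   0.         257.50171221]
 [  0.         424.92481949 189.72993421]
 [  0.           0.           1.        ]] [[-0.86778713  0.49675439 -0.01343762]
 [ 0.42543417  0.72867901 -0.53668675]
 [-0.25680979 -0.47144668 -0.84367456]] [ 0.48730613 -0.19788084  1.27649497]
side [[439.44020742   0.         248.83786067]
 [  0.         439.44020742 195.69083454]
 [  0.           0.           1.        ]] [[ 0.98130359 -0.19130651 -0.02109713]
 [-0.14382879 -0.65606453 -0.74087287]
 [ 0.12789272  0.73005558 -0.67131386]] [-0.55284104  0.13632231  1.28498505]
```

View pics/scene0.png

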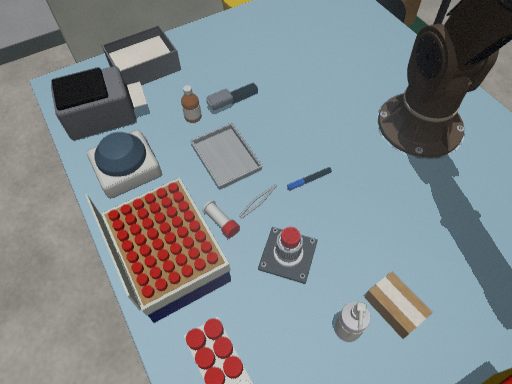

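View pics/side0.png

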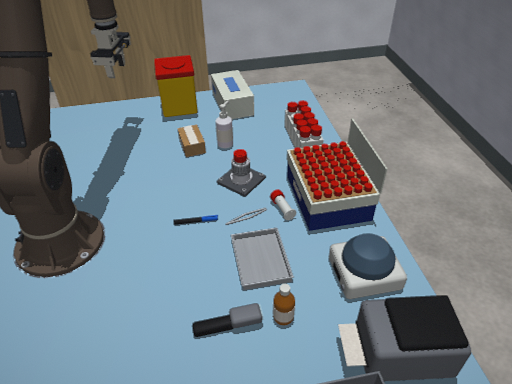

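The scene view shows the capped tube at (291,237) in the chuck, the tray at (226,155) and the spare tube at (222,218). In the side view the cap is at (240,155) and the tray at (262,257). Next I'll triangulate the cap and tray.

```bash
cat > h.py <<'E'
import numpy as np,cv2
def load(n):return dict(np.load(f"pics/{n}.npz"))
def ray(d,u,v):
    r=d["R"].T@np.linalg.inv(d["mtx"])@np.array([u,v,1.]);return -d["R"].T@d["t"],r
def plane(d,u,v,z):
    c,r=ray(d,u,v);return c+r*(z-c[2])/r[2]
def tri(da,pa,db,pb):
    A=[];B=[]
    for d,p in((da,pa),(db,pb)):
        c,r=ray(d,*p);r/=np.linalg.norm(r);P=np.eye(3)-np.outer(r,r);A.append(P);B.append(P@c)
    return np.linalg.lstsq(np.vstack(A),np.hstack(B),rcond=None)[0]
def cloud(d):
    v,u=np.indices(d["range_z"].shape);z=d["range_z"];K=d["mtx"]
    p=np.stack([(u-K[0,2])/K[0,0]*z,(v-K[1,2])/K[1,1]*z,z],-1)
    return (p-d["t"])@d["R"]
def red(d):
    h=cv2.cvtColor(d["pixels"],cv2.COLOR_RGB2HSV);return ((h[...,0]<8)|(h[...,0]>172))&(h[...,1]>150)&(h[...,2]>70)
E
python3 - <<'E'
from h import *
S,D=load("scene0"),load("side0")
for n,d,(u,v),(tu,tv) in(("scene",S,(291,237),(226,155)),("side",D,(240,157),(262,257))):
    k,l,st,ce=cv2.connectedComponentsWithStats(red(d).astype(np.uint8));i=l[v,u];print(n,st[i],ce[i])
    P=cloud(d);m=(l==i)
    q=P[m];zt=np.percentile(q[:,2],95);t=q[q[:,2]>zt-.004];print("cap top z",zt,"c",(t.min(0)+t.max(0))/2,t.max(0)-t.min(0),t.mean(0))
    # chuck surfaces
    c=t.mean(0);R=np.hypot(P[...,0]-c[0],P[...,1]-c[1])
    for lo,hi in((.006,.02),(.075,.092)):
        w=P[(R<.1)&(P[...,2]>lo)&(P[...,2]<hi)&~m]
        (cx,cy),sz,a=cv2.minAreaRect(w[:,:2].astype(np.float32));print(lo,hi,len(w),(cx,cy),sz,a)
    T=plane(d,tu,tv,0.003);R=np.hypot(P[...,0]-T[0],P[...,1]-T[1])
    w=P[(R<.14)&(P[...,2]>.012)&(P[...,2]<.026)];print("tray",T,cv2.minAreaRect(w[:,:2].astype(np.float32)),"floor z",np.median(P[R<.03][:,2]))
    # obstacles near chuck
    R=np.hypot(P[...,0]-c[0],P[...,1]-c[1]);w=P[(R<.2)&(R>.07)&(P[...,2]>.02)]
    a=np.degrees(np.arctan2(w[:,1]-c[1],w[:,0]-c[0]));r=np.hypot(w[:,0]-c[0],w[:,1]-c[1])
    for b in range(-180,180,20):
        k=(a>=b)&(a<b+20)
        if k.sum()>3:print(b,k.sum(),r[k].min().round(3),w[k,2].max().round(3))
def top(d,u,v):
    k,l,st,ce=cv2.connectedComponentsWithStats(red(d).astype(np.uint8));return ce[l[v,u]]
print("tri red centroid",tri(S,top(S,291,237),D,top(D,240,157)))
E
```

```text
scene [282 228  18  16 207] [290.37198068 235.27536232]
cap top z 0.1178274102725733 c [0.69260635 0.32456371 0.54558993] [0.28454662 0.35871151 0.86340921] [0.57073217 0.1665366  0.12104417]
0.006 0.02 1356 (0.5722978115081787, 0.15879152715206146) (0.12167008221149445, 0.17288896441459656) 41.97271728515625
0.075 0.092 231 (0.5713480710983276, 0.16640999913215637) (0.051005348563194275, 0.06013423204421997) 50.14376449584961
tray [ 0.55771045 -0.18864921  0.003     ] ((0.5603179335594177, -0.18477307260036469), (0.18676069378852844, 0.13916723430156708), 89.7052001953125) floor z 0.0038671545943581923
-100 7 0.071 0.022
-80 46 0.141 0.041
-60 260 0.142 0.112
-40 299 0.159 0.13
-20 774 0.071 0.131
80 118 0.186 0.118
100 6 0.193 0.11
side [234 150  13  13 142] [239.70422535 155.73943662]
cap top z 0.11874364683671483 c [0.5669416  0.15772388 0.11794014] [0.0380321  0.03990521 0.00627643] [0.56590989 0.15748827 0.11697991]
0.006 0.02 558 (0.5735732316970825, 0.15304552018642426) (0.18640080094337463, 0.1710047423839569) 55.53868865966797
0.075 0.092 130 (0.5657812356948853, 0.1502041220664978) (0.04971201345324516, 0.058552056550979614) 81.10923767089844
tray [ 0.56572396 -0.17991051  0.003     ] ((0.5586034059524536, -0.18566441535949707), (0.137979194521904, 0.18929854035377502), 0.08930607885122299) floor z 0.004917550375268856
-140 4 0.192 0.022
-80 46 0.149 0.039
-60 142 0.137 0.083
-40 264 0.161 0.131
-20 211 0.072 0.132
80 193 0.187 0.137
100 11 0.197 0.107
tri red centroid [0.566388   0.16042911 0.10450857]
```

>>> carry_out(
  commands=[
    [1, -0.3, -0.2, -1, 0, 0, 0],
    [1, -0.98, -0.6, -1, 0, 0, 0],
    [1, -0.98, -0.6, -0.5, 0, 0, 0],
    [1, -0.98, -0.6, 0, 0, 0, 0],
    [1, -0.98, -0.6, 0, 0, 0, 0],
    [1, -0.98, -0.6, 0, 0, 0, 0],
    [1, -0.98, -0.6, 0, 0, 0, 0],
    [1, -0.98, -0.6, 0, 0, 0, 0],
  ],
)

```text
clock: 0.9
position: [0.3324, 0.4314, 0.2596]
ee_rot: [-0.5, -3.101, 0.001]
force: [0.9, 0.4, 0.6]
width: 0.998
gripper_force: 0.0
```

>>> carry_out(
  commands=[
    [1, -0.98, -0.6, 0, 0, 0, 0],
    [1, -0.98, -0.6, 0, 0, 0, 0],
    [1, -0.98, -0.6, 0, 0, 0, 0],
    [1, -0.98, -0.6, 0, 0, 0, 0],
    [1, -0.98, -0.6, 0, 0, 0, 0],
    [1, -0.98, -0.6, 0, 0, 0, 0],
    [1, -0.98, -0.6, 0, 0, 0, 0],
    [1, 0, 0, 0, 0, 0, 0],
  ],
)

```text
clock: 1.7
position: [0.4642, 0.2747, 0.2597]
ee_rot: [0.51, 3.099, -0.003]
force: [-0.5, 0.1, -0.6]
width: 0.998
gripper_force: 0.0
```

>>> carry_out(
  commands=[
    [1, -0.9, -0.5, 0, 0, 0, 0],
    [1, -0.9, -0.5, 0, 0, 0, 0],
    [1, -0.9, -0.5, 0, 0, 0, 0],
    [1, -0.9, -0.5, 0, 0, 0, 0],
    [1, -0.9, -0.5, 0, 0, 0, 0],
    [1, -0.9, -0.5, 0, 0, 0, 0],
    [1, 0, 0, 0, 0, 0, 0],
    [1, 0, 0, 0, 0, 0, 0],
  ],
)

```text
clock: 2.5
position: [0.5658, 0.1656, 0.2595]
ee_rot: [-0.501, -3.1, 0.0]
force: [-0.3, -0.3, -0.3]
width: 0.999
gripper_force: 0.0
```

```bash
cat >> h.py <<'E'
from scipy.spatial.transform import Rotation as Ro
def wrist(arm,name):
    s=arm.observe();d=arm.get_image("wrist");T=np.eye(4);T[:3,:3]=Ro.from_rotvec(s["ee_rot"]).as_matrix();T[:3,3]=s["position"]
    W=T@d["tool_from_camera"];d["R"]=W[:3,:3].T;d["t"]=-W[:3,:3].T@W[:3,3]
    np.savez(f"pics/{name}.npz",**d);cv2.imwrite(f"pics/{name}.png",cv2.cvtColor(d["pixels"],cv2.COLOR_RGB2BGR));return s,d
E
python3 - <<'E'
from h import *
from cell import arm
s,d=wrist(arm,"w1");print(s["position"],s["ee_rot"],s["joints"],d["tool_from_camera"],d["mtx"])
E
```

```text
[0.56583739 0.16560274 0.25945088] [-5.01215566e-01 -3.10030535e+00  2.04526321e-04] [-0.57762783  0.33452618  0.27902964  1.58604184 -0.09628366  1.23549736
  0.96875938] [[-2.86860174e-04 -9.67997062e-01 -2.50961363e-01  6.69964290e-02]
 [ 9.99999894e-01 -3.68043252e-04  2.76555092e-04 -5.87944312e-05]
 [-3.60069153e-04 -2.50961257e-01  9.67997065e-01 -1.87352385e-01]
 [ 0.00000000e+00  0.00000000e+00  0.00000000e+00  1.00000000e+00]] [[322.95270048   0.         251.44494427]
 [  0.         322.95270048 194.39808599]
 [  0.           0.           1.        ]]
```

View pics/w1.png

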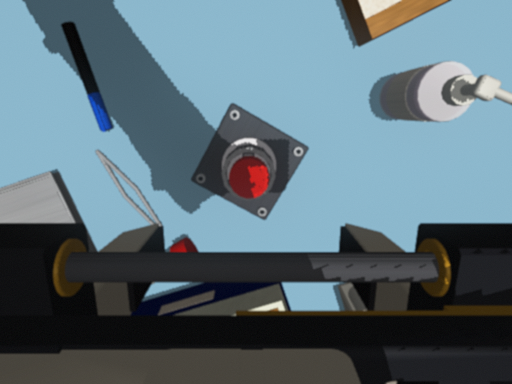

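The wrist view shows the chuck, with the red cap at (249,175) and the foot plate's corners near (233,105), (307,149), (263,218) and (192,180). The gripper only blocks the view below row 225.

```bash
python3 - <<'E'
from h import *
d=load("w1");S=load("scene0");D=load("side0")
k,l,st,ce=cv2.connectedComponentsWithStats(red(d).astype(np.uint8));i=l[176,249]
P=cloud(d);m=l==i;q=P[m];zt=np.percentile(q[:,2],90)
print(st[i],ce[i],"zt",zt)
top=m&(np.abs(P[...,2]-zt)<.004)
c,_=cv2.findContours(top.astype(np.uint8),0,2);c=max(c,key=cv2.contourArea)
pts=np.array([plane(d,u,v,zt) for u,v in c[:,0]],np.float32);print("cap",cv2.minEnclosingCircle(pts[:,:2]),P[top].mean(0))
R=np.hypot(P[...,0]-.567,P[...,1]-.16)
w=P[(R<.1)&(P[...,2]>.007)&(P[...,2]<.02)];
print("plate",cv2.minAreaRect(w[:,:2].astype(np.float32)),np.median(w[:,2]))
w=P[(R<.045)&(P[...,2]>.078)&(P[...,2]<.095)&~m];print("sleeve",len(w),cv2.minAreaRect(w[:,:2].astype(np.float32)),np.percentile(w[:,2],[5,50,95]))
x=d["pixels"][95:225,185:315,::-1];cv2.imwrite("pics/w1c.png",cv2.resize(x,None,fx=4.5,fy=4.5,interpolation=cv2.INTER_CUBIC))
E
```

```text
[ 230  157   39   41 1247] [249.01764234 177.38251804] zt 0.11546641480264387Traceback (most recent call last):
  File "<stdin>", line 8, in <module>
cv2.error: OpenCV(4.12.0) /io/opencv/modules/imgproc/src/shapedescr.cpp:201: error: (-215:Assertion failed) count >= 0 && (depth == CV_32F || depth == CV_32S) in function 'minEnclosingCircle'
```

>>> carry_out(
  commands=[
    [1, 0, 0, 1, 0, 0, 0],
    [1, 0, 0, 1, 0, 0, 0],
    [1, 0, 0, 1, 0, 0, 0],
    [1, 0, 0, 1, 0, 0, 0],
    [1, 0, 0, 0, 0, 0, 0],
    [1, 0, 0, 0, 0, 0, 0],
  ],
)

```text
clock: 3.15
position: [0.5656, 0.1664, 0.1604]
ee_rot: [-0.498, -3.101, -0.0]
force: [0.8, -0.6, -0.2]
width: 0.999
gripper_force: 0.0
```

```bash
cat > m.py <<'E'
from h import *
import sys
def meas(n,u=249,v=176):
    d=load(n);k,l,st,ce=cv2.connectedComponentsWithStats(red(d).astype(np.uint8))
    j=1+np.argmax([s[4]*(abs(c[0]-250)<70) for s,c in zip(st[1:],ce[1:])])
    P=cloud(d);m=l==j;zt=np.percentile(P[m][:,2],80)
    top=m&(np.abs(P[...,2]-zt)<.004)
    c,_=cv2.findContours(top.astype(np.uint8),0,2);c=max(c,key=cv2.contourArea)
    pts=np.array([plane(d,u,v,zt) for u,v in c[:,0]])[:,:2].astype(np.float32)
    print(n,"cap px",ce[j],"zt",zt,cv2.minEnclosingCircle(pts),P[top].mean(0))
    R=np.hypot(P[...,0]-.567,P[...,1]-.16)
    w=P[(R<.1)&(P[...,2]>.007)&(P[...,2]<.02)]
    print("plate",cv2.minAreaRect(w[:,:2].astype(np.float32)),np.median(w[:,2]))
    w=P[(R<.045)&(P[...,2]>.078)&(P[...,2]<.095)&~m];print("sleeve",len(w),cv2.minAreaRect(w[:,:2].astype(np.float32)),np.percentile(w[:,2],[5,50,95]))
    return d,ce[j]
E
python3 - <<'E'
from m import *
from cell import arm
s,d=wrist(arm,"w2");print(s["position"],s["ee_rot"])
meas("w1");d,c=meas("w2")
u,v=map(int,c);x=d["pixels"][max(0,v-75):v+60,u-70:u+70,::-1];cv2.imwrite("pics/w2c.png",cv2.resize(x,None,fx=4.2,fy=4.2,interpolation=cv2.INTER_CUBIC));print(u-70,max(0,v-75))
E
```

```text
[0.56563796 0.16644953 0.16035442] [-4.97926501e-01 -3.10118940e+00 -2.26719874e-04]
w1 cap px [249.01764234 177.38251804] zt 0.11510221443205888 ((0.5662539601325989, 0.16319619119167328), 0.02149215340614319) [0.56607535 0.1627928  0.11442057]
plate ((0.5675134062767029, 0.16114048659801483), (0.11999321728944778, 0.11983691900968552), 42.109954833984375) 0.012079550419072018
sleeve 818 ((0.5672791004180908, 0.16110852360725403), (0.06046244874596596, 0.06019441410899162), 25.369972229003906) [0.08096413 0.08376595 0.08583924]
w2 cap px [246.95273632 204.10779436] zt 0.11502485506356779 ((0.5659645795822144, 0.16284987330436707), 0.021431980654597282) [0.5659888  0.16272876 0.1144028 ]
plate ((0.567589282989502, 0.16105440258979797), (0.12012562155723572, 0.12023361027240753), 42.24922180175781) 0.012080366792902364
sleeve 1342 ((0.5646140575408936, 0.16147737205028534), (0.06102367863059044, 0.05551229789853096), 76.37965393066406) [0.08074232 0.08373637 0.08785266]
176 129
```

View pics/w2c.png

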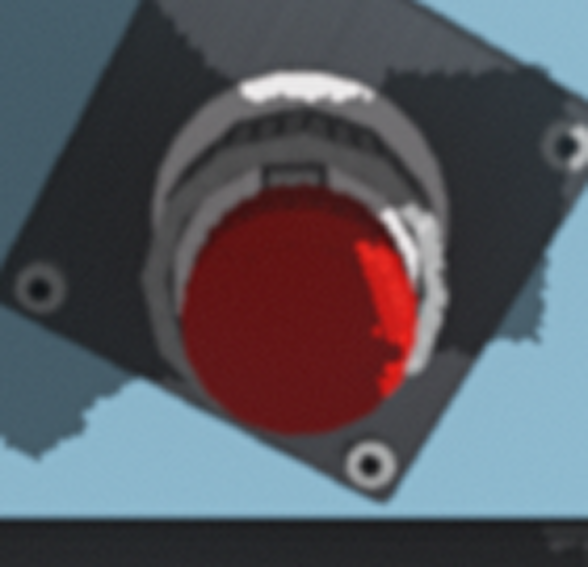

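The crop shows the twelve-sided sleeve around the cap, and one jaw in the top face at crop (293,175), pointing up the image. The cap sits about 2 mm off the chuck axis. Next I'll estimate the direction of the sleeve's flats and of the cap's.

```bash
python3 - <<'E'
from m import *
C=np.array([.5675,.1611])
for n in("w1","w2"):
    d=load(n);P=cloud(d).copy();X=P[...,:2]-C;r=np.hypot(*np.moveaxis(X,-1,0))
    for zlo,zhi in((.045,.087),(.080,.087)):
        w=X[(r<.034)&(r>.022)&(P[...,2]>zlo)&(P[...,2]<zhi)]
        h={}
        for phi in range(0,30,3):
            v=[]
            for k in range(12):
                a=np.radians(phi+30*k);s=np.percentile(np.sort(w@[np.cos(a),np.sin(a)])[-12:],50);
                if s>.028:v.append(s)
            h[phi]=(round(1e3*np.mean(v),2),len(v))
        print(n,zlo,h)
    # 12-fold harmonic from edges: gradient of wall normals
    zz=P[...,2];w=X[(r<.034)&(r>.0285)&(zz>.045)&(zz<.080)];print(len(w))
    best=[]
    for phi in np.arange(0,30,1.5):
        t=np.arctan2(w[:,1],w[:,0])-np.radians(phi);t=(t+np.pi/12)%(np.pi/6)-np.pi/12
        best.append((np.std(np.hypot(*w.T)*np.cos(t))*1e3).round(3))
    print(best)
E
```

```text
w1 0.045 {0: (np.float64(29.91), 12), 3: (np.float64(30.0), 12), 6: (np.float64(30.05), 12), 9: (np.float64(30.04), 12), 12: (np.float64(30.02), 12), 15: (np.float64(29.97), 12), 18: (np.float64(29.88), 12), 21: (np.float64(29.83), 12), 24: (np.float64(29.84), 12), 27: (np.float64(29.89), 12)}
w1 0.08 {0: (np.float64(29.64), 12), 3: (np.float64(29.68), 12), 6: (np.float64(29.7), 12), 9: (np.float64(29.71), 12), 12: (np.float64(29.69), 12), 15: (np.float64(29.68), 12), 18: (np.float64(29.62), 12), 21: (np.float64(29.6), 12), 24: (np.float64(29.66), 12), 27: (np.float64(29.66), 12)}
131
[np.float64(0.453), np.float64(0.506), np.float64(0.548), np.float64(0.591), np.float64(0.617), np.float64(0.631), np.float64(0.635), np.float64(0.622), np.float64(0.597), np.float64(0.56), np.float64(0.515), np.float64(0.464), np.float64(0.405), np.float64(0.33), np.float64(0.253), np.float64(0.178), np.float64(0.174), np.float64(0.24), np.float64(0.32), np.float64(0.393)]
w2 0.045 {0: (np.float64(30.3), 10), 3: (np.float64(30.45), 10), 6: (np.float64(30.53), 10), 9: (np.float64(30.54), 10), 12: (np.float64(30.27), 11), 15: (np.float64(30.21), 11), 18: (np.float64(30.1), 11), 21: (np.float64(29.91), 11), 24: (np.float64(29.85), 11), 27: (np.float64(30.14), 10)}
w2 0.08 {0: (np.float64(30.02), 10), 3: (np.float64(30.12), 10), 6: (np.float64(30.15), 10), 9: (np.float64(30.14), 10), 12: (np.float64(29.92), 11), 15: (np.float64(29.9), 11), 18: (np.float64(29.86), 11), 21: (np.float64(29.76), 11), 24: (np.float64(29.7), 11), 27: (np.float64(29.93), 10)}
301
[np.float64(0.473), np.float64(0.523), np.float64(0.566), np.float64(0.606), np.float64(0.632), np.float64(0.646), np.float64(0.643), np.float64(0.625), np.float64(0.594), np.float64(0.557), np.float64(0.513), np.float64(0.459), np.float64(0.397), np.float64(0.326), np.float64(0.25), np.float64(0.183), np.float64(0.186), np.float64(0.258), np.float64(0.338), np.float64(0.41)]
```

>>> carry_out(
  commands=[
    [1, -0.14, -0.18, 0, 0, 0, 0],
    [1, 0, 0, 0, 0, 0, -1],
    [1, 0, 0, 0, 0, 0, -1],
    [1, 0, 0, 0, 0, 0, -1],
    [1, 0, 0, 0, 0, 0, -1],
    [1, 0, 0, 0, 0, 0, -1],
    [1, 0, 0, 0, 0, 0, -1],
    [1, 0, 0, 0, 0, 0, -1],
  ],
)

```text
clock: 4.0
position: [0.569, 0.1597, 0.1613]
ee_rot: [-0.599, 3.082, 0.0]
force: [0.4, -0.2, -0.2]
width: 0.999
gripper_force: 0.0
```

>>> carry_out(
  commands=[
    [1, 0, 0, 0, 0, 0, -1],
    [1, 0, 0, 0, 0, 0, -1],
    [1, 0, 0, 0, 0, 0, -1],
    [1, 0, 0, 0, 0, 0, -1],
    [1, 0, 0, 0, 0, 0, -1],
    [1, 0, 0, 0, 0, 0, -0.5],
    [1, 0, 0, 0, 0, 0, 0],
    [1, 0, 0, 0, 0, 0, 0],
  ],
)

```text
clock: 4.8
position: [0.5687, 0.1597, 0.1608]
ee_rot: [-1.405, 2.808, -0.0]
force: [0.2, -0.9, 0.6]
width: 1.002
gripper_force: 0.0
```

```bash
python3 - <<'E'
from m import *
from cell import arm
s,d=wrist(arm,"w3");print(s["position"],s["joints"]);R=Ro.from_rotvec(s["ee_rot"]).as_matrix();print(R,np.degrees(np.arctan2(R[1,1],R[0,1])))
print("shift tool",R.T@(np.array([.5675,.1611,.059])-s["position"])/.025)
meas("w3")
E
```

```text
[0.56866037 0.15973249 0.16077533] [-0.34541514  0.41164878 -0.02629948  1.70633732  0.01249371  1.02239074
  2.12264665]
[[-5.99541098e-01 -8.00342858e-01  1.33472131e-03]
 [-8.00343223e-01  5.99541984e-01  3.67267965e-04]
 [-1.09416176e-03 -8.48042920e-04 -9.99999042e-01]] 143.16288288496705
shift tool [-0.01149728  0.07339519  4.07096745]
w3 cap px [255.8768086 201.8491112] zt 0.11504255060022668 ((0.5664719343185425, 0.16185244917869568), 0.021547850221395493) [0.56615685 0.16159174 0.11442118]
plate ((0.5675016641616821, 0.16110853850841522), (0.12004894763231277, 0.12015706300735474), 42.15619659423828) 0.012106040718308779
sleeve 1425 ((0.5651475787162781, 0.15719954669475555), (0.052436523139476776, 0.06094519793987274), 59.815757751464844) [0.08068893 0.08372974 0.08826754]
```

>>> carry_out(
  commands=[
    [1, 0, 0.07, 0.8, 0, 0, 0],
    [1, 0, 0, 0.9, 0, 0, 0],
    [1, 0, 0, 0.9, 0, 0, 0],
    [1, 0, 0, 0.9, 0, 0, 0],
    [1, 0, 0, 0.5, 0, 0, 0],
    [1, 0, 0, 0, 0, 0, 0],
  ],
)

```text
clock: 5.45
position: [0.5657, 0.1606, 0.0585]
ee_rot: [1.407, -2.806, -0.0]
force: [0.3, 0.4, 0.6]
width: 1.001
gripper_force: 0.0
```

>>> carry_out(
  commands=[
    [0.6, 0, 0, 0, 0, 0, 0],
    [0.5, 0, 0, 0, 0, 0, 0],
    [0.5, 0, 0, 0, 0, 0, 0],
    [0.5, 0, 0, 0, 0, 0, 0],
    [0.5, 0, 0, 0, 0, 0, 0],
    [0.5, 0, 0, 0, 0, 0, 0],
  ],
  squeeze=40,
)

```text
clock: 6.05
position: [0.5668, 0.1611, 0.0601]
ee_rot: [-1.409, 2.808, -0.0]
force: [0.3, 0.7, 0.2]
width: 0.533
gripper_force: 0.0
```

>>> carry_out(
  commands=[
    [0.4, 0, 0, 0, 0, 0, 0],
    [0.4, 0, 0, 0, 0, 0, 0],
    [0.4, 0, 0, 0, 0, 0, 0],
  ],
)

```text
clock: 6.35
position: [0.5667, 0.1611, 0.06]
ee_rot: [-1.409, 2.808, 0.0]
force: [0.4, 0.0, 1.6]
width: 0.456
gripper_force: 40.0
```

```bash
python3 - <<'E'
from m import *
from cell import arm
s,d=wrist(arm,"w4");print(s["position"],s["force"],s["width"],s["gripper_force"])
e=arm.get_image("side")["pixels"][110:210,180:300]
a=cv2.resize(d["pixels"],(512,384));b=cv2.resize(e,(286,384))[:,:286]
cv2.imwrite("pics/w4c.png",np.hstack([a,b])[...,::-1])
E
```

```text
[0.56671123 0.16109422 0.05997413] [0.42222736 0.0483353  1.5906703 ] 0.45574279970140447 40.000210718717426
```

View pics/w4c.png

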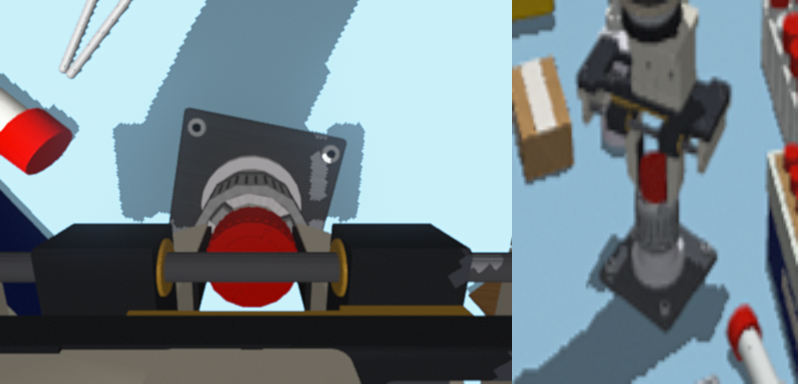

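The wrist half of the picture shows the fingers on either side of the sleeve, with inner edges near x=200 and x=312 and the cap free between them. But the width reads 0.456 where I expected 0.65, so I'll check the gap in the depth data.

```bash
python3 - <<'E'
from m import *
d=load("w4");P=cloud(d);X=P-[.5667,.1611,0];yd=np.array([-.8003,.5995]);xd=np.array([-.5995,-.8003])
a=X[...,:2]@yd;b=X[...,:2]@xd
for r in (205,215,222,235,245):
    print(r,[(c,int(1e3*a[r,c]),int(1e3*b[r,c]),int(1e3*P[r,c,2])) for c in list(range(170,215,5))+list(range(292,340,5))])
E
```

```text
205 [(170, -65, -5, 0), (175, -58, -2, 12), (180, -54, -2, 12), (185, -50, -2, 11), (190, -46, -2, 11), (195, -43, -2, 11), (200, -39, -2, 12), (205, -27, 13, 64), (210, -22, 18, 83), (292, 20, 19, 84), (297, 28, 10, 54), (302, 38, -2, 11), (307, 41, -1, 12), (312, 45, -1, 13), (317, 49, -2, 11), (322, 53, -1, 12), (327, 57, -1, 12), (332, 63, -5, 0), (337, 68, -5, 0)]
215 [(170, -62, -10, 10), (175, -58, -10, 11), (180, -54, -10, 12), (185, -50, -10, 12), (190, -47, -10, 12), (195, -43, -9, 13), (200, -28, 12, 79), (205, -24, 13, 84), (210, -22, 13, 84), (292, 21, 13, 84), (297, 24, 13, 83), (302, 29, 8, 69), (307, 42, -10, 11), (312, 45, -9, 13), (317, 49, -9, 13), (322, 53, -10, 11), (327, 58, -10, 9), (332, 64, -13, 0), (337, 68, -14, 0)]
222 [(170, -62, -15, 12), (175, -58, -15, 12), (180, -55, -16, 11), (185, -51, -15, 12), (190, -47, -15, 12), (195, -43, -16, 11), (200, -27, 9, 83), (205, -25, 9, 83), (210, -22, 8, 82), (292, 21, 9, 82), (297, 24, 9, 83), (302, 26, 9, 83), (307, 42, -16, 10), (312, 46, -15, 11), (317, 50, -15, 12), (322, 54, -15, 12), (327, 61, -20, 0), (332, 65, -20, 0), (337, 69, -19, 0)]
235 [(170, -23, 33, 162), (175, -36, 10, 105), (180, -33, 10, 105), (185, -31, 10, 105), (190, -29, 10, 104), (195, -26, 11, 106), (200, -24, 11, 106), (205, -22, 9, 102), (210, -20, 7, 96), (292, 20, 6, 93), (297, 21, 9, 101), (302, 23, 10, 105), (307, 25, 10, 105), (312, 28, 10, 106), (317, 30, 11, 107), (322, 32, 10, 105), (327, 35, 10, 105), (332, 22, 32, 160), (337, 22, 34, 165)]
245 [(170, -22, 31, 165), (175, -33, 10, 117), (180, -31, 10, 117), (185, -29, 10, 117), (190, -26, 10, 117), (195, -24, 10, 117), (200, -23, 9, 114), (205, -20, 9, 113), (210, -19, 8, 111), (292, 17, 9, 114), (297, 20, 7, 110), (302, 22, 9, 114), (307, 23, 11, 118), (312, 25, 10, 117), (317, 28, 10, 117), (322, 30, 11, 118), (327, 32, 10, 116), (332, 21, 31, 165), (337, 21, 33, 170)]
```

The depth data shows the fingers ending near z≈0.09 and gripping the cap, not the sleeve. I'll open, then find where the fingertips really are in the tool frame.

>>> carry_out(
  commands=[
    [1, 0, 0, 0, 0, 0, 0],
    [1, 0, 0, 0, 0, 0, 0],
    [1, 0, 0, 0, 0, 0, 0],
    [1, 0, 0, 0, 0, 0, 0],
    [1, 0, 0, 0, 0, 0, 0],
    [1, 0, 0, 0, 0, 0, 0],
  ],
)

```text
clock: 7.05
position: [0.5667, 0.161, 0.0599]
ee_rot: [-1.409, 2.808, 0.0]
force: [0.0, 0.9, -0.4]
width: 0.923
gripper_force: 0.0
```

```bash
python3 - <<'E'
from m import *
from cell import arm
s,d=wrist(arm,"w5");print(s["position"],s["width"]);meas("w5")
def tool(d):
    K=d["mtx"];z=d["range_z"];v,u=np.indices(z.shape)
    p=np.stack([(u-K[0,2])/K[0,0]*z,(v-K[1,2])/K[1,1]*z,z],-1);T=d["tool_from_camera"];return p@T[:3,:3].T+T[:3,3]
for n in("w1","w3","w4","w5"):
    Q=tool(load(n))
    # finger points: in front rows, range small; consistent across pictures
    for sg in(-1,1):
        m=(sg*Q[...,1]>.0225)&(sg*Q[...,1]<.068)&(np.abs(Q[...,0])<.013)&(Q[...,2]>-.075)&(Q[...,2]<.004)&(load(n)["range_z"]>0)
        w=Q[m];print(n,sg,len(w),np.percentile(w,[2,50,98],axis=0).round(3).tolist() if len(w) else"")
E
```

```text
[0.5667095  0.16104632 0.05992356] 0.9227905765405556
w5 cap px [253.01934623 232.68645764] zt 0.11466694807274369 ((0.5622793436050415, 0.15589916706085205), 0.019656140357255936) [0.55869011 0.15125643 0.11416236]
plate ((0.5671226978302002, 0.1608513593673706), (0.11941491067409515, 0.12040790915489197), 42.06452941894531) 0.012092543330692065
sleeve 3354 ((0.5608165860176086, 0.1517224907875061), (0.038401130586862564, 0.08814655989408493), 54.55178451538086) [0.08035377 0.08370971 0.09098386]
w1 -1 1575 [[-0.009, -0.062, -0.075], [0.01, -0.048, -0.052], [0.011, -0.046, -0.031]]
w1 1 1572 [[-0.009, 0.046, -0.075], [0.01, 0.048, -0.053], [0.011, 0.062, -0.031]]
w3 -1 1569 [[-0.009, -0.062, -0.075], [0.01, -0.049, -0.052], [0.011, -0.046, -0.031]]
w3 1 1567 [[-0.009, 0.045, -0.075], [0.01, 0.048, -0.053], [0.011, 0.062, -0.031]]
w4 -1 876 [[0.001, -0.036, -0.074], [0.011, -0.028, -0.048], [0.012, -0.023, -0.016]]
w4 1 835 [[0.003, 0.023, -0.064], [0.011, 0.027, -0.048], [0.012, 0.035, -0.011]]
w5 -1 2044 [[-0.008, -0.059, -0.075], [0.009, -0.043, -0.046], [0.011, -0.023, -0.018]]
w5 1 1919 [[-0.009, 0.024, -0.074], [0.009, 0.043, -0.047], [0.011, 0.058, -0.019]]
```

The tips actually sit about 31 mm behind the reported TCP, and the body is offset by the same amount. I need to go 30 mm lower to grip the sleeve.

>>> carry_out(
  commands=[
    [1, 0, 0, 0.4, 0, 0, 0],
    [1, 0, 0, 0.4, 0, 0, 0],
    [1, 0, 0, 0.4, 0, 0, 0],
    [1, 0, 0, 0, 0, 0, 0],
    [1, 0, 0, 0, 0, 0, 0],
  ],
)

```text
clock: 7.6
position: [0.5663, 0.1609, 0.0293]
ee_rot: [1.409, -2.807, -0.0]
force: [0.0, 0.7, 0.2]
width: 1.003
gripper_force: 0.0
```

>>> carry_out(
  commands=[
    [0.5, 0, 0, 0, 0, 0, 0],
    [0.5, 0, 0, 0, 0, 0, 0],
    [0.5, 0, 0, 0, 0, 0, 0],
    [0.5, 0, 0, 0, 0, 0, 0],
    [0.5, 0, 0, 0, 0, 0, 0],
    [0.5, 0, 0, 0, 0, 0, 0],
  ],
  squeeze=50,
)

```text
clock: 8.2
position: [0.5672, 0.1609, 0.0302]
ee_rot: [-1.408, 2.808, -0.0]
force: [0.9, -0.9, 0.5]
width: 0.648
gripper_force: 50.0
```

The fingers now grip the sleeve's flats (width 0.648, about 60 mm). Next I'll turn it clockwise.

>>> carry_out(
  commands=[
    [0.5, 0, 0, 0, 0, 0, 0.5],
    [0.5, 0, 0, 0, 0, 0, 0.8],
    [0.5, 0, 0, 0, 0, 0, 0.8],
    [0.5, 0, 0, 0, 0, 0, 0.8],
    [0.5, 0, 0, 0, 0, 0, 0.8],
    [0.5, 0, 0, 0, 0, 0, 0.8],
    [0.5, 0, 0, 0, 0, 0, 0.5],
    [0.5, 0, 0, 0, 0, 0, 0],
  ],
)

```text
clock: 9.0
position: [0.567, 0.161, 0.0302]
ee_rot: [-0.669, 3.069, -0.0]
force: [0.4, -1.2, 1.6]
width: 0.648
gripper_force: 50.0
```

```bash
cat > q.py <<'E'
from h import *
from cell import arm
s=arm.observe();R=Ro.from_rotvec(s["ee_rot"]).as_matrix();print(s["clock"],s["position"],"ydir",np.degrees(np.arctan2(R[1,1],R[0,1])),"tau",s["ft_torque"],s["force"],"j7",s["joints"][6],s["width"],s["gripper_force"],"tilt",R[2,:2])
E
python3 q.py
```

```text
9.0 [0.5670199  0.16102801 0.03015103] ydir 114.58039961942339 tau [ 0.01841176 -0.08496563 -0.25912316] [ 0.37242828 -1.16852599  1.58568767] j7 1.709949208593353 0.6477995357714262 50.00091226422228 tilt [-0.00057861 -0.00025756]
```

>>> carry_out(
  commands=[
    [0.5, 0, 0, 0, 0, 0, 0.8],
    [0.5, 0, 0, 0, 0, 0, 0.8],
    [0.5, 0, 0, 0, 0, 0, 0.8],
    [0.5, 0, 0, 0, 0, 0, 0.8],
    [0.5, 0, 0, 0, 0, 0, 0.8],
    [0.5, 0, 0, 0, 0, 0, 0.8],
    [0.5, 0, 0, 0, 0, 0, 0.2],
    [0.5, 0, 0, 0, 0, 0, 0],
  ],
)

```text
clock: 9.8
position: [0.567, 0.1611, 0.0302]
ee_rot: [0.107, 3.139, 0.0]
force: [0.5, -1.2, 3.4]
width: 0.65
gripper_force: 50.0
```

```bash
python3 q.py
```

```text
9.8 [0.56702809 0.16111279 0.03015304] ydir 86.09229204919792 tau [-0.02482011 -0.25750805 -0.22485282] [ 0.50638534 -1.23603279  3.3783528 ] j7 1.3145490014012242 0.6498849887228269 50.00100086792372 tilt [-0.00065365  0.00023196]
```

>>> carry_out(
  commands=[
    [0.5, 0, 0, 0, 0, 0, 0.7],
    [0.5, 0, 0, 0, 0, 0, 0.7],
    [0.5, 0, 0, 0, 0, 0, 0.7],
    [0.5, 0, 0, 0, 0, 0, 0.4],
    [0.5, 0, 0, 0, 0, 0, 0],
  ],
)

```text
clock: 10.3
position: [0.5671, 0.1612, 0.0301]
ee_rot: [0.498, 3.101, 0.001]
force: [1.7, -0.3, 3.3]
width: 0.652
gripper_force: 50.0
```

```bash
python3 q.py
```

```text
10.3 [0.56705139 0.16121596 0.0301435 ] ydir 71.7502773926364 tau [ 0.03840613 -0.27580807 -0.2630102 ] [ 1.72837478 -0.29140279  3.27193038] j7 1.1165704458776984 0.6524705077564162 50.00130483065732 tilt [-0.00054368  0.00048994]
```

>>> carry_out(
  commands=[
    [0.5, 0, 0, 0, 0, 0, 0.5],
    [0.5, 0, 0, 0, 0, 0, 0.5],
    [0.5, 0, 0, 0, 0, 0, 0.5],
    [0.5, 0, 0, 0, 0, 0, 0.5],
    [0.5, 0, 0, 0, 0, 0, 0],
  ],
)

```text
clock: 10.8
position: [0.5671, 0.1612, 0.0301]
ee_rot: [0.805, 3.036, 0.001]
force: [1.8, 0.1, 4.1]
width: 0.65
gripper_force: 50.0
```

```bash
python3 q.py
```

```text
10.8 [0.56705825 0.16124887 0.03012348] ydir 60.30656540965624 tau [ 0.01173851 -0.34726298 -0.11318282] [1.81708708 0.14645433 4.05923934] j7 0.9591566870546198 0.6501222713193054 50.001509754220024 tilt [-0.00042269  0.00059741]
```

>>> carry_out(
  commands=[
    [0.5, 0, 0, 0, 0, 0, 0.5],
    [0.5, 0, 0, 0, 0, 0, 0.5],
    [0.5, 0, 0, 0, 0, 0, 0],
  ],
)

```text
clock: 11.1
position: [0.5671, 0.1613, 0.0301]
ee_rot: [0.955, 2.992, 0.001]
force: [2.1, 0.7, 4.6]
width: 0.65
gripper_force: 50.0
```

```bash
python3 q.py
```

```text
11.1 [0.56707021 0.16126329 0.0301391 ] ydir 54.5966872583109 tau [ 0.00479375 -0.41003227 -0.09154104] [2.06658934 0.67584045 4.57279156] j7 0.8807737285047635 0.6496286217676374 50.00149450264871 tilt [-0.00035908  0.00067647]
```

>>> carry_out(
  commands=[
    [0.5, 0, 0, 0, 0, 0, 0.5],
    [0.5, 0, 0, 0, 0, 0, 0.5],
    [0.5, 0, 0, 0, 0, 0, 0],
  ],
)

```text
clock: 11.4
position: [0.5671, 0.1613, 0.0301]
ee_rot: [1.103, 2.941, 0.001]
force: [1.4, -0.1, 3.8]
width: 0.652
gripper_force: 50.0
```

```bash
python3 q.py
```

```text
11.4 [0.56708375 0.16130317 0.03012602] ydir 48.8846291283256 tau [ 0.03358338 -0.42231989 -0.0986655 ] [ 1.44484251 -0.13507887  3.75944882] j7 0.802473954884174 0.6519952221090911 50.00150591600686 tilt [-0.00032176  0.00075595]
```

>>> carry_out(
  commands=[
    [0.5, 0, 0, 0, 0, 0, 0.4],
    [0.5, 0, 0, 0, 0, 0, 0.4],
  ],
)

```text
clock: 11.6
position: [0.5671, 0.1613, 0.0301]
ee_rot: [1.218, 2.895, 0.001]
force: [1.9, 0.1, 4.2]
width: 0.647
gripper_force: 50.0
```

```bash
python3 q.py; python3 - <<'E'
from h import *
from cell import arm
s,d=wrist(arm,"w6");x=d["pixels"][120:320,150:350,::-1];cv2.imwrite("pics/w6c.png",cv2.resize(x,None,fx=3,fy=3,interpolation=cv2.INTER_CUBIC))
E
```

```text
11.6 [0.56713924 0.16130746 0.0301302 ] ydir 44.35186445761704 tau [ 0.05250361 -0.48427819  0.50586663] [1.93081393 0.05764816 4.20907014] j7 0.7402407237450908 0.6469143840617437 49.99985318630934 tilt [-0.00033235  0.00083698]
```

View pics/w6c.png

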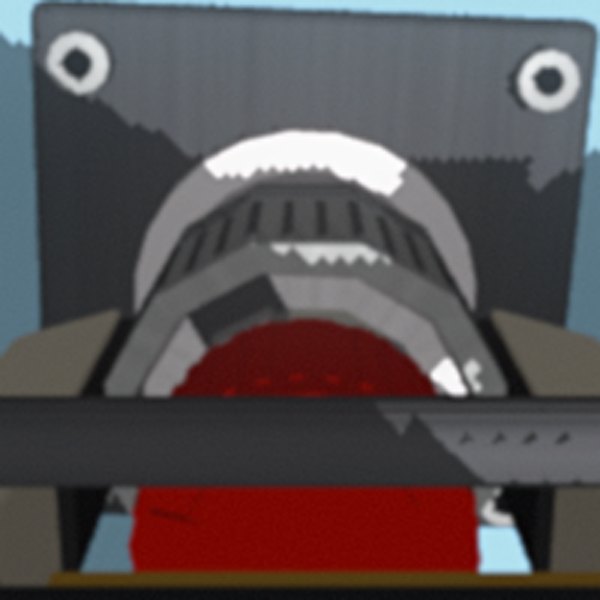

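The crop shows a jaw at crop (240,310) moved in towards the tube, and the fingers flush on the sleeve's flats. Torque while turning is now 0.5 N m, so the chuck is getting tight. I'll add a little more.

>>> carry_out(
  commands=[
    [0.5, 0, 0, 0, 0, 0, 0.4],
    [0.5, 0, 0, 0, 0, 0, 0.4],
  ],
)

```text
clock: 11.85
position: [0.5667, 0.1618, 0.0302]
ee_rot: [-1.329, -2.847, -0.001]
force: [-0.9, 2.8, 8.2]
width: 0.654
gripper_force: 50.0
```

```bash
python3 q.py
```

```text
11.85 [0.56672016 0.16180179 0.03016697] ydir 39.943983906091844 tau [ 0.22013188 -0.03875848  2.61672176] [-0.86404133  2.75150049  8.22404749] j7 0.6789782245106879 0.6538570598221631 50.030806409195065 tilt [0.00015378 0.00028186]
```

>>> carry_out(
  commands=[
    [0.5, 0, 0, 0, 0, 0, 0.4],
    [0.5, 0, 0, 0, 0, 0, 0.4],
  ],
)

```text
clock: 12.05
position: [0.5667, 0.1619, 0.0302]
ee_rot: [1.44, 2.792, 0.0]
force: [-1.1, 3.7, 7.1]
width: 0.656
gripper_force: 50.0
```

```bash
python3 q.py
```

```text
12.05 [0.56670765 0.16189929 0.03022365] ydir 35.433009200071254 tau [1.1766427  0.49910965 2.43647206] [-1.13571313  3.69831589  7.05457898] j7 0.6166898955868341 0.6564044079713293 50.03298270050436 tilt [-0.00013505  0.00022383]
```

It has reached the end stop at 2.6 N m, so the sleeve is fully tight. I'll release and rise to the cap.

>>> carry_out(
  commands=[
    [0.75, 0, 0, 0, 0, 0, 0],
    [1, 0, 0, 0, 0, 0, 0],
    [1, 0, 0, 0, 0, 0, 0],
    [1, 0, 0, 0, 0, 0, 0],
    [1, 0, 0, -0.4, 0, 0, 0.4],
    [1, 0, 0, -0.4, 0, 0, 0.4],
    [1, 0, 0, -0.5, 0, 0, 0],
    [1, 0, 0, 0, 0, 0, 0],
  ],
)

```text
clock: 12.85
position: [0.5677, 0.1611, 0.0639]
ee_rot: [1.558, 2.726, 0.003]
force: [0.6, -0.1, -0.6]
width: 0.999
gripper_force: 0.0
```

```bash
python3 q.py
```

```text
12.85 [0.56770313 0.16113325 0.06393112] ydir 30.494046237776548 tau [-0.07498348  0.05660571 -0.05438646] [ 0.55813195 -0.07495708 -0.6158904 ] j7 0.5250195519338527 0.9988081476315094 0.0 tilt [-0.00046186  0.00227173]
```

Now I'll grip the cap at a moderate force. The width should come out at about 0.456.

>>> carry_out(
  commands=[
    [0.3, 0, 0, 0, 0, 0, 0],
    [0.3, 0, 0, 0, 0, 0, 0],
    [0.3, 0, 0, 0, 0, 0, 0],
    [0.3, 0, 0, 0, 0, 0, 0],
    [0.3, 0, 0, 0, 0, 0, 0],
    [0.3, 0, 0, 0, 0, 0, 0],
    [0.3, 0, 0, 0, 0, 0, 0],
    [0.3, 0, 0, 0, 0, 0, 0],
  ],
  squeeze=25,
)

```text
clock: 13.65
position: [0.5667, 0.161, 0.0624]
ee_rot: [-1.561, -2.726, 0.0]
force: [-0.2, -0.1, -0.1]
width: 0.457
gripper_force: 25.0
```

>>> carry_out(
  commands=[
    [0.3, 0, 0, 0, 0, 0, -0.5],
    [0.3, 0, 0, 0, 0, 0, -0.5],
    [0.3, 0, 0, 0, 0, 0, -0.5],
    [0.3, 0, 0, 0, 0, 0, 0],
  ],
)

```text
clock: 14.05
position: [0.5668, 0.161, 0.0625]
ee_rot: [1.351, 2.836, 0.0]
force: [1.1, 0.0, 0.8]
width: 0.453
gripper_force: 25.0
```

```bash
python3 q.py
```

```text
14.05 [0.56676138 0.16097718 0.06249877] ydir 39.05217883186759 tau [-0.058243   -0.02921102  0.02180046] [1.05345399 0.00507263 0.75722756] j7 0.6454737115362718 0.4534438051064121 24.99932530336082 tilt [7.62324735e-05 2.26399390e-04]
```

>>> carry_out(
  commands=[
    [0.3, 0, 0, 0, 0, 0, -0.7],
    [0.3, 0, 0, 0, 0, 0, -0.9],
    [0.3, 0, 0, 0, 0, 0, -0.9],
    [0.3, 0, 0, 0, 0, 0, -0.9],
    [0.3, 0, 0, 0, 0, 0, -0.9],
    [0.3, 0, 0, 0, 0, 0, -0.9],
    [0.3, 0, 0, 0, 0, 0, -0.9],
    [0.3, 0, 0, 0, 0, 0, -0.9],
  ],
)

```text
clock: 14.85
position: [0.5667, 0.161, 0.0624]
ee_rot: [0.295, 3.128, -0.0]
force: [-0.3, -0.5, 1.0]
width: 0.454
gripper_force: 25.0
```

>>> carry_out(
  commands=[
    [0.3, 0, 0, 0, 0, 0, -0.9],
    [0.3, 0, 0, 0, 0, 0, -0.9],
    [0.3, 0, 0, 0, 0, 0, -0.9],
    [0.3, 0, 0, 0, 0, 0, -0.9],
    [0.3, 0, 0, 0, 0, 0, -0.9],
    [0.3, 0, 0, 0, 0, 0, -0.9],
    [0.3, 0, 0, 0, 0, 0, -0.9],
    [0.3, 0, 0, 0, 0, 0, 0],
  ],
)

```text
clock: 15.65
position: [0.5668, 0.1609, 0.0625]
ee_rot: [-0.685, 3.066, 0.0]
force: [-0.5, -0.5, 0.6]
width: 0.453
gripper_force: 25.0
```

```bash
python3 q.py
```

```text
15.65 [0.56678823 0.1608591  0.06245955] ydir 115.20552923876349 tau [0.05240637 0.02151703 0.04697386] [-0.46363243 -0.48372978  0.644826  ] j7 1.7306971526022907 0.4525946193022536 24.999039872491267 tilt [-8.59029490e-05  1.38456175e-04]
```

>>> carry_out(
  commands=[
    [0.3, 0, 0, -0.2, 0, 0, 0],
    [0.3, 0, 0, -0.2, 0, 0, 0],
    [0.3, 0, 0, -0.2, 0, 0, 0],
    [0.3, 0, 0, 0, 0, 0, 0],
  ],
)

```text
clock: 16.05
position: [0.5672, 0.1613, 0.0784]
ee_rot: [-0.684, 3.065, 0.0]
force: [0.2, 0.5, -0.4]
width: 0.459
gripper_force: 25.0
```

>>> carry_out(
  commands=[
    [0.3, 0, 0, -0.4, 0, 0, 0],
    [0.3, 0, 0, -0.6, 0, 0, 0],
    [0.3, 0, 0, -0.8, 0, 0, 0],
    [0.3, 0, 0, -0.8, 0, 0, 0],
    [0.3, 0, 0, -0.8, 0, 0, 0],
    [0.3, 0, 0, -0.4, 0, 0, 0],
    [0.3, 0, 0, 0, 0, 0, 0],
  ],
)

```text
clock: 16.75
position: [0.5675, 0.1613, 0.174]
ee_rot: [-0.685, 3.063, 0.001]
force: [-0.1, -0.1, -0.1]
width: 0.454
gripper_force: 25.0
```

```bash
python3 q.py; python3 - <<'E'
from h import *
from cell import arm
s,d=wrist(arm,"w7");e=arm.get_image("side");np.savez("pics/side7.npz",**e)
x=cv2.resize(e["pixels"][90:210,180:300],(384,384),interpolation=cv2.INTER_CUBIC)
cv2.imwrite("pics/w7c.png",np.hstack([d["pixels"][:,60:460],x])[...,::-1])
E
```

```text
16.75 [0.56754152 0.16130069 0.17403116] ydir 115.20479183907058 tau [ 0.0405319   0.0014622  -0.04626626] [-0.12867555 -0.0665151  -0.14535719] j7 1.7109307209497984 0.45368222144488823 24.999912990024313 tilt [-0.00278112 -0.00011427]
```

View pics/w7c.png

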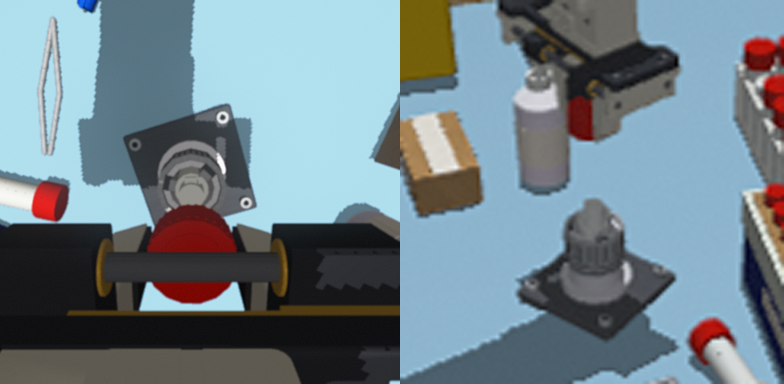

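The cap is off and held by the gripper, and the tube stands clamped with its neck bare at (190,190). Next I'll carry the cap to the tray.

>>> carry_out(
  commands=[
    [0.3, 0.2, -0.4, 0, 0, 0, 0],
    [0.3, 0.4, -0.8, 0, 0, 0, 0],
    [0.3, 0.475, -0.95, 0, 0, 0, 0],
    [0.3, 0.475, -0.95, 0, 0, 0, 0],
    [0.3, 0.475, -0.95, 0, 0, 0, 0],
    [0.3, 0.475, -0.95, 0, 0, 0, 0],
    [0.3, 0.475, -0.95, 0, 0, 0, 0],
    [0.3, 0.475, -0.95, 0, 0, 0, 0],
  ],
)

```text
clock: 17.65
position: [0.5611, -0.0339, 0.1715]
ee_rot: [0.684, -3.064, 0.0]
force: [1.1, -0.4, -0.3]
width: 0.449
gripper_force: 25.0
```

>>> carry_out(
  commands=[
    [0.3, 0.475, -0.95, 0, 0, 0, 0],
    [0.3, 0.475, -0.95, 0, 0, 0, 0],
    [0.3, 0.475, -0.95, 0, 0, 0, 0],
    [0.3, 0.475, -0.95, 0, 0, 0, 0],
    [0.3, 0.4, -0.8, 0, 0, 0, 0],
    [0.3, 0.3, -0.6, 0, 0, 0, 0],
    [0.3, 0.13, -0.29, 0, 0, 0, 0],
    [0.3, 0, 0, 0, 0, 0, 0],
  ],
)

```text
clock: 18.45
position: [0.558, -0.1866, 0.1717]
ee_rot: [0.682, -3.065, 0.0]
force: [0.3, 0.5, -0.6]
width: 0.459
gripper_force: 25.0
```

```bash
python3 q.py; python3 - <<'E'
from h import *
from cell import arm
s,d=wrist(arm,"w8");P=cloud(d)
w=P[(np.hypot(P[...,0]-.56,P[...,1]+.185)<.14)&(P[...,2]>.012)&(P[...,2]<.026)];print("tray walls",w.min(0),w.max(0))
f=P[(abs(P[...,0]-.56)<.05)&(abs(P[...,1]+.185)<.07)&(P[...,2]<.01)];print("floor",np.median(f[:,2]),len(f))
# cap rim in side view via red mask + wrist cap points
m=red(d)&(d["range_z"]<.25)&(d["range_z"]>0);q=P[m];print("held cap",len(q),np.percentile(q,[1,50,99],axis=0))
cv2.imwrite("pics/w8.png",d["pixels"][...,::-1])
E
```

```text
18.45 [ 0.55799625 -0.18659684  0.17174932] ydir 115.07809447840444 tau [ 0.08877567  0.03951917 -0.01330093] [ 0.28134878  0.47667288 -0.61865325] j7 2.3506323442363057 0.45858272189391963 24.999823941034265 tilt [0.00131076 0.00023238]
tray walls [ 0.48992074 -0.27788812  0.01206123] [ 0.62811438 -0.09347999  0.02448311]
floor 0.0031085973500782653 9976
held cap 4174 [[ 0.53684172 -0.20735487  0.20534289]
 [ 0.54850637 -0.18958193  0.22363361]
 [ 0.57817115 -0.167935    0.28302282]]
```

>>> carry_out(
  commands=[
    [0.3, 0, 0, 0.7, 0, 0, 0],
    [0.3, 0, 0, 0.9, 0, 0, 0],
    [0.3, 0, 0, 1, 0, 0, 0],
    [0.3, 0, 0, 1, 0, 0, 0],
    [0.3, 0, 0, 0.8, 0, 0, 0],
    [0.3, 0, 0, 0.5, 0, 0, 0],
    [0.3, 0, 0, 0.2, 0, 0, 0],
    [0.3, 0, 0, 0, 0, 0, 0],
  ],
)

```text
clock: 19.3
position: [0.5589, -0.1844, 0.0447]
ee_rot: [0.687, -3.065, -0.001]
force: [-0.0, 0.1, -0.0]
width: 0.456
gripper_force: 25.0
```

>>> carry_out(
  commands=[
    [0.3, 0, 0, 0.1, 0, 0, 0],
    [0.3, 0, 0, 0.1, 0, 0, 0],
    [0.3, 0, 0, 0.06, 0, 0, 0],
    [0.3, 0, 0, 0, 0, 0, 0],
    [0.3, 0, 0, 0, 0, 0, 0],
  ],
)

```text
clock: 19.8
position: [0.5589, -0.1851, 0.0386]
ee_rot: [-0.686, 3.066, -0.0]
force: [0.3, -0.6, -0.6]
width: 0.456
gripper_force: 25.0
```

>>> carry_out(
  commands=[
    [0.3, 0, 0, 0.1, 0, 0, 0],
    [0.3, 0, 0, 0.1, 0, 0, 0],
    [0.3, 0, 0, 0, 0, 0, 0],
    [0.3, 0, 0, 0, 0, 0, 0],
  ],
)

```text
clock: 20.2
position: [0.5588, -0.1849, 0.0333]
ee_rot: [0.686, -3.066, -0.0]
force: [0.9, -0.1, 0.5]
width: 0.453
gripper_force: 25.0
```

>>> carry_out(
  commands=[
    [0.3, 0, 0, 0.06, 0, 0, 0],
    [0.3, 0, 0, 0, 0, 0, 0],
    [0.3, 0, 0, 0, 0, 0, 0],
  ],
)

```text
clock: 20.5
position: [0.5589, -0.185, 0.0319]
ee_rot: [0.686, -3.066, -0.0]
force: [-0.2, 0.5, 0.1]
width: 0.454
gripper_force: 25.0
```

>>> carry_out(
  commands=[
    [0.3, 0, 0, 0.04, 0, 0, 0],
    [0.3, 0, 0, 0, 0, 0, 0],
    [0.3, 0, 0, 0, 0, 0, 0],
  ],
)

```text
clock: 20.8
position: [0.5589, -0.185, 0.0309]
ee_rot: [0.686, -3.066, -0.0]
force: [0.3, -0.6, 0.2]
width: 0.452
gripper_force: 25.0
```

>>> carry_out(
  commands=[
    [0.3, 0, 0, 0.03, 0, 0, 0],
    [0.3, 0, 0, 0, 0, 0, 0],
    [0.3, 0, 0, 0, 0, 0, 0],
  ],
)

```text
clock: 21.1
position: [0.5589, -0.185, 0.0302]
ee_rot: [0.686, -3.066, -0.0]
force: [0.1, 0.4, 0.3]
width: 0.454
gripper_force: 25.0
```

>>> carry_out(
  commands=[
    [0.3, 0, 0, 0.03, 0, 0, 0],
    [0.3, 0, 0, 0, 0, 0, 0],
    [0.3, 0, 0, 0, 0, 0, 0],
  ],
)

```text
clock: 21.4
position: [0.5588, -0.185, 0.0294]
ee_rot: [0.686, -3.066, -0.0]
force: [0.0, 0.7, -0.0]
width: 0.455
gripper_force: 25.0
```

>>> carry_out(
  commands=[
    [0.3, 0, 0, 0.03, 0, 0, 0],
    [0.3, 0, 0, 0, 0, 0, 0],
    [0.3, 0, 0, 0, 0, 0, 0],
  ],
)

```text
clock: 21.7
position: [0.5589, -0.185, 0.0286]
ee_rot: [0.686, -3.066, -0.0]
force: [-0.1, 0.0, -0.4]
width: 0.456
gripper_force: 25.0
```

>>> carry_out(
  commands=[
    [0.3, 0, 0, 0.03, 0, 0, 0],
    [0.3, 0, 0, 0, 0, 0, 0],
    [0.3, 0, 0, 0, 0, 0, 0],
  ],
)

```text
clock: 22.0
position: [0.5589, -0.185, 0.0279]
ee_rot: [-0.686, 3.066, 0.0]
force: [0.2, -1.0, 0.7]
width: 0.454
gripper_force: 25.0
```

```bash
python3 q.py; python3 - <<'E'
from h import *
from cell import arm
d=arm.get_image("side");np.savez("pics/side9.npz",**d)
k,l,st,ce=cv2.connectedComponentsWithStats(red(d).astype(np.uint8));P=cloud(d)
for i in range(1,k):
    q=P[l==i]
    if st[i][4]>8 and abs(np.median(q[:,1])+.185)<.08 and abs(np.median(q[:,0])-.56)<.08:print(st[i],np.percentile(q,[2,50,98],axis=0))
E
```

```text
22.0 [ 0.55888859 -0.18501192  0.02789877] ydir 115.21760459289357 tau [ 0.07673262  0.01168531 -0.03138014] [ 0.16773411 -0.95375723  0.65201   ] j7 2.3968128085247664 0.45445970940019825 24.999987632618286 tilt [-1.28117354e-05  4.13404061e-05]
[253 238   9  14  79] [[ 0.53782917 -0.21287954  0.05967362]
 [ 0.54710006 -0.19945262  0.07756085]
 [ 0.55754012 -0.17957846  0.10619773]]
```

I had the sign of the cap rim offset wrong. The rim sits at TCP + 27.5 mm, so it touches the floor at a reported TCP z ≈ −0.0245. I'll continue down.

>>> carry_out(
  commands=[
    [0.3, 0, 0, 0.3, 0, 0, 0],
    [0.3, 0, 0, 0.5, 0, 0, 0],
    [0.3, 0, 0, 0.5, 0, 0, 0],
    [0.3, 0, 0, 0.3, 0, 0, 0],
    [0.3, 0, 0, 0.1, 0, 0, 0],
    [0.3, 0, 0, 0, 0, 0, 0],
    [0.3, 0, 0, 0, 0, 0, 0],
  ],
)

```text
clock: 22.75
position: [0.5591, -0.1852, -0.0144]
ee_rot: [-0.686, 3.066, -0.0]
force: [0.0, 0.0, 0.0]
width: 0.454
gripper_force: 25.0
```

>>> carry_out(
  commands=[
    [0.3, 0, 0, 0.1, 0, 0, 0],
    [0.3, 0, 0, 0.06, 0, 0, 0],
    [0.3, 0, 0, 0, 0, 0, 0],
    [0.3, 0, 0, 0, 0, 0, 0],
  ],
)

```text
clock: 23.15
position: [0.5589, -0.185, -0.0185]
ee_rot: [-0.686, 3.066, 0.0]
force: [-1.1, -0.2, -0.4]
width: 0.449
gripper_force: 25.0
```

>>> carry_out(
  commands=[
    [0.3, 0, 0, 0.06, 0, 0, 0],
    [0.3, 0, 0, 0, 0, 0, 0],
    [0.3, 0, 0, 0, 0, 0, 0],
  ],
)

```text
clock: 23.45
position: [0.5588, -0.185, -0.0201]
ee_rot: [0.686, -3.066, -0.0]
force: [-0.7, 0.0, -0.2]
width: 0.457
gripper_force: 25.0
```

>>> carry_out(
  commands=[
    [0.3, 0, 0, 0.06, 0, 0, 0],
    [0.3, 0, 0, 0, 0, 0, 0],
    [0.3, 0, 0, 0, 0, 0, 0],
  ],
)

```text
clock: 23.75
position: [0.5588, -0.185, -0.0216]
ee_rot: [0.686, -3.066, -0.0]
force: [-0.2, 0.1, 0.4]
width: 0.451
gripper_force: 25.0
```

>>> carry_out(
  commands=[
    [0.3, 0, 0, 0.04, 0, 0, 0],
    [0.3, 0, 0, 0, 0, 0, 0],
    [0.3, 0, 0, 0, 0, 0, 0],
  ],
)

```text
clock: 24.05
position: [0.5588, -0.185, -0.0226]
ee_rot: [0.686, -3.066, -0.0]
force: [1.0, -0.5, 0.0]
width: 0.458
gripper_force: 25.0
```

>>> carry_out(
  commands=[
    [0.3, 0, 0, 0.03, 0, 0, 0],
    [0.3, 0, 0, 0, 0, 0, 0],
    [0.3, 0, 0, 0, 0, 0, 0],
  ],
)

```text
clock: 24.35
position: [0.5589, -0.185, -0.0233]
ee_rot: [-0.686, 3.066, 0.0]
force: [0.5, -0.7, -0.3]
width: 0.452
gripper_force: 25.0
```

>>> carry_out(
  commands=[
    [0.3, 0, 0, 0.03, 0, 0, 0],
    [0.3, 0, 0, 0, 0, 0, 0],
    [0.3, 0, 0, 0, 0, 0, 0],
  ],
)

```text
clock: 24.65
position: [0.5589, -0.185, -0.0241]
ee_rot: [0.686, -3.066, -0.0]
force: [0.2, -0.3, 0.1]
width: 0.453
gripper_force: 25.0
```

>>> carry_out(
  commands=[
    [0.3, 0, 0, 0.03, 0, 0, 0],
    [0.3, 0, 0, 0, 0, 0, 0],
    [0.3, 0, 0, 0, 0, 0, 0],
  ],
)

```text
clock: 24.95
position: [0.559, -0.1851, -0.0246]
ee_rot: [-0.686, 3.066, -0.0]
force: [-1.3, -0.0, 3.5]
width: 0.454
gripper_force: 25.0
```

>>> carry_out(
  commands=[
    [0.3, 0, 0, 0.03, 0, 0, 0],
    [0.3, 0, 0, 0, 0, 0, 0],
    [0.3, 0, 0, 0, 0, 0, 0],
  ],
)

```text
clock: 25.25
position: [0.5589, -0.1851, -0.0248]
ee_rot: [-0.685, 3.066, 0.0]
force: [-4.0, 1.6, 12.1]
width: 0.454
gripper_force: 25.0
```

Contact at 12 N, exactly where expected. I'll ease off, open and rise.

>>> carry_out(
  commands=[
    [0.3, 0, 0, -0.02, 0, 0, 0],
    [0.3, 0, 0, 0, 0, 0, 0],
    [0.5, 0, 0, 0, 0, 0, 0],
    [0.7, 0, 0, 0, 0, 0, 0],
    [0.9, 0, 0, 0, 0, 0, 0],
    [0.9, 0, 0, 0, 0, 0, 0],
    [0.9, 0, 0, 0, 0, 0, 0],
    [0.9, 0, 0, 0, 0, 0, 0],
  ],
)

```text
clock: 26.05
position: [0.5589, -0.185, -0.0251]
ee_rot: [0.686, -3.066, -0.0]
force: [0.4, 0.5, 0.2]
width: 0.872
gripper_force: 0.0
```

>>> carry_out(
  commands=[
    [0.9, 0, 0, -0.3, 0, 0, 0],
    [0.9, 0, 0, -0.6, 0, 0, 0],
    [0.9, 0, 0, -1, 0, 0, 0],
    [0.9, 0, 0, -1, 0, 0, 0],
    [0.9, 0, 0, -1, 0, 0, 0],
    [0.9, 0, 0, -1, 0, 0, 0],
    [0.9, 0, 0, -1, 0, 0, 0],
    [0.9, 0, 0, 0, 0, 0, 0],
  ],
)

```text
clock: 26.85
position: [0.5612, -0.1859, 0.1273]
ee_rot: [-0.684, 3.06, -0.005]
force: [-0.3, -0.7, -0.3]
width: 0.898
gripper_force: 0.0
```

```bash
python3 q.py; python3 - <<'E'
from h import *
from cell import arm
s,d=wrist(arm,"w9");P=cloud(d);m=red(d)&(np.hypot(P[...,0]-.559,P[...,1]+.185)<.06);print(np.percentile(P[m],[2,50,98],axis=0))
e=arm.get_image("side");f=arm.get_image("scene")
cv2.imwrite("pics/end.png",np.hstack([cv2.resize(d["pixels"],(400,300)),cv2.resize(f["pixels"][70:370,100:500],(400,300))])[...,::-1])
P=cloud(e);R=np.hypot(P[...,0]-.5675,P[...,1]-.1611);print("tube top",np.percentile(P[R<.012],[5,50,95],axis=0))
w=P[(R<.013)&(P[...,2]>.09)];print(len(w),w[:,2].max())
E
```

```text
26.85 [ 0.56122224 -0.18592788  0.12732631] ydir 115.19734420743757 tau [-0.00096496  0.00313951 -0.01627411] [-0.33235562 -0.72671192 -0.34166685] j7 2.3655474339901943 0.8977169339277093 0.0 tilt [-0.00568002 -0.00430491]
[[ 0.53931668 -0.20392373  0.02098124]
 [ 0.5578824  -0.18530242  0.02737454]
 [ 0.57764482 -0.16672189  0.02897487]]
tube top [[0.55813214 0.1511074  0.0879026 ]
 [0.56319636 0.15504203 0.10896805]
 [0.56790676 0.16655585 0.11398845]]
33 0.11615742483283839
```

View pics/end.png

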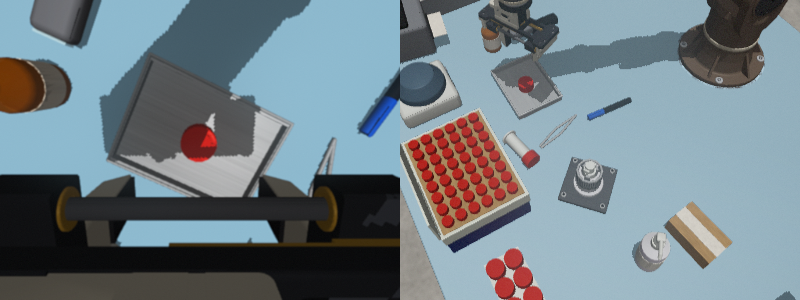

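The cap lies open side down in the tray (top at 0.027), with everything else in place. The side camera's depth puts the tube top a little high, so I'll verify it in the wrist view taken after the lift.

```bash
python3 - <<'E'
from h import *
from cell import arm
np.savez("pics/s2.npz",**arm.get_image("scene"))
for n in("w7","s2","side7"):
    d=load(n);P=cloud(d);R=np.hypot(P[...,0]-.5675,P[...,1]-.1611)
    w=P[(R<.014)&(P[...,2]>.06)&(P[...,2]<.15)&~red(d)];print(n,len(w),np.percentile(w[:,2],[10,30,50,70,90]).round(4),"top c",np.median(w[w[:,2]>np.percentile(w[:,2],80)],axis=0).round(4))
    t=P[(R<.045)&(P[...,2]>.075)&(P[...,2]<.15)&(R>.022)&~red(d)];print("  sleeve top",np.percentile(t[:,2],[20,50,80]).round(4))
d=load("w7");P=cloud(d);R=np.hypot(P[...,0]-.5675,P[...,1]-.1611)
ok=(R<.03)&(P[...,2]>.06)&(P[...,2]<.15)&~red(d)
z=P[...,2][ok];print(np.histogram(z,bins=np.arange(.06,.125,.004)))
E
```

```text
w7 765 [0.0882 0.104  0.1106 0.1112 0.1118] top c [0.5657 0.1612 0.1118]
  sleeve top [0.0818 0.0834 0.0844]
s2 118 [0.0894 0.1029 0.1103 0.1117 0.1135] top c [0.57   0.162  0.1135]
  sleeve top [0.0814 0.0837 0.0854]
side7 78 [0.0875 0.0935 0.1038 0.1105 0.1129] top c [0.5683 0.1574 0.113 ]
  sleeve top [0.0797 0.0844 0.0868]
(array([  35,   37,   67,   65,  109, 1091,  599,  227,   10,   16,   54,
         91,  418,   47,    0,    0]), array([0.06 , 0.064, 0.068, 0.072, 0.076, 0.08 , 0.084, 0.088, 0.092,
       0.096, 0.1  , 0.104, 0.108, 0.112, 0.116, 0.12 , 0.124]))
```

The neck top at 0.111 m matches 12 + 99 mm, so the tube is fully seated, upright and clamped. I'll hand the job in.

```bash
python3 -c "
from cell import arm
print(arm.sign_off())"
```

```text
the job is handed in; nothing more can be done
None
```

I handed the job in: the sleeve is turned to its end stop with the tube clamped upright and fully seated in the chuck, and the cap was unlocked, lifted off and set open side down in the tray. One slip on the way: the fingers end about 31 mm short of the reported TCP, so my first try at the sleeve briefly gripped the cap at 40 N without turning it.

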